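# Close a visitor badge in the badge press

## Task

A yellow visitor badge is waiting in the die of the badge press with the green grip. Pull that press's sprung handle forward and down all the way to its stop and keep it there for a moment, then, without letting it snap back, ease it slowly back up until it is fully up, and let go. Leave the handle of the other press, with the orange grip, alone.

Things in the scene. Friction and masses are not known exactly. Their poses are not given: they have to be found in the camera images.
- badge_press: Grey badge press bolted to the counter: base 230 x 140 x 22 mm, head 75 mm wide and up to 162 mm high, yellow badge in its die. Origin: centre of the base's underside. x runs front to back (the handle is pulled towards -x), z up. A U-shaped steel lever straddles the head; its hinge lies level along y, at x = +50, z = 130 mm in this frame.
- press_lever_grip (a point): Centre of that press's green grip: a level round bar along the press's y, 26 mm thick, 104 mm long, between the lever's two side arms, 200 mm from the hinge. In the press's frame it is at x = -50, z = 303 mm fully up (60 deg above level, forward of the hinge) and x = -148, z = 158 mm fully down. Nothing but the lever's arms is within 50 mm of its path.
- press_lever (a joint): Lever angle of that press, rad: 0 fully up, where its spring holds it; grows as the grip is pulled forward and down; 0.90 at the stop. At the grip it takes about 4 N to start and 12 N at the stop; let go, it flies back up at several rad/s.
- spare_lever (a joint): Lever angle of the other press (same build, orange grip, empty die), 300 to 500 mm to the left or right of the first: 0 fully up, growing when pulled. It must stay up.

How it is judged:
On the way, in this order (a step that is already met when the one before it is completed fails the run):
1. the green-gripped lever is pulled down to its stop (0.78 rad or more) and kept there for 0.3 s (value of joint press_lever above 0.78 rad), for 0.3 s.
2. the lever is back up (below 0.08 rad) (value of joint press_lever below 0.08 rad), for 0.2 s.
At the end, for the whole second after the job is handed in: The green-gripped lever has been to its stop and is fully up again (within 0.08 rad), released; the orange-gripped lever is fully up (within 0.08 rad) (value of joint each of press_lever, spare_lever below 0.08 rad); the robot touches nothing.
It fails at once if the green-gripped lever flies back: it rises faster than 1.2 rad/s (about 0.24 m/s at the grip) while still more than 0.15 rad from fully up (velocity of joint press_lever below -1.2 rad/s and value of joint press_lever above 0.15 rad).
It fails at once if the other press's lever is pulled (more than 0.15 rad) (value of joint spare_lever above 0.15 rad).
It also fails if it takes over 45 s, if anything falls off the work surface, if the arm or the gripper's body presses on something with over 40 N, if the wrist force passes 120 N, or if a joint passes its speed limit or range.

## Robot

A 6-joint arm with a two-finger parallel gripper is mounted at the origin on the work surface. World frame = base frame: x ahead of the robot, y to its left, z up, the work surface at z = 0. Lengths are in m, angles in rad, forces in N, time in s.
With the tool pointing down it reaches from about 0.35 to 0.85 m from the base axis. Payload 8.1 kg.
Tool frame: the origin (TCP) lies midway between the tips of the shut fingers; the grasp point (between the pads) lies 19 mm behind it (robot.grip_point_offset is the distance from the TCP to the grasp point, in m); z points along the fingers, y is the line along which they close (so a half turn about z gives the same grasp; the last joint's range is limited). The gripper opens to 93 mm and grips with 3 to 60 N. Pads are 15 mm wide; open, the fingers measure 128 mm over their backs; the gripper's body (75 mm by 188 mm) begins 65 mm behind the grasp point.
Start: joints at [-1.428, 0.13, 1.488, -0, 1.523, -0.085], TCP at [0.136, -0.584, 0.219] pointing down, gripper open.
Joint ranges: [-2.96, 2.96], [-0.89, 2.26], [0.02, 2.5], [-1.34, 4.48], [0, 2.73], [-2.66, 2.66]. Speed limits (rad/s): [2.39, 2.39, 2.79, 3.14, 3.14, 3.14].

## Interface

Orientations are given as a rotation vector (axis times angle).
In Python, from plant import robot, read_camera, job gives the robot as it stands.
- The arm moves only by the shell command python3 -m inch 'ROWS' [FORCE]. ROWS is JSON, one flat list of numbers, 5 for each row, row after row: the shift along the world's x, y, z in mm, then the turn about the world's z in degrees, then the opening in per cent of the stroke, from 0 (shut) to 100 (fully open). In form: [dx, dy, dz, yaw, hand, dx, dy, dz, yaw, hand, ...]. A call has 1 to 10 rows; each row is the pose to reach, as a shift and turn from the pose commanded when the call began; what a row does not reach only later rows make up. A row lasts 1/12 s, in which the tool goes at most 41.7 mm and 7.16 degrees, less where a joint would pass 70% of its speed; a pose out of reach is approached as far as the arm can. A call with a gripper value outside its range is refused whole. The fingers move at their own pace and stop on an object; FORCE is the grip in N (left out, the last holds). Time passes only in rows, so rows that repeat a pose let the fingers close. It gives the time, the measured TCP pose, the force, the opening and the grip force at its end, in the units of the state.
- robot.read_state(): the state, without advancing time (a new reading comes with each control period).
- read_camera(name): name is "scene" or "top"; returns a dict with "image" (480x640x3 uint8, blue, green, red), "K" (3x3 intrinsics, pixels), "extrinsics" (4x4, takes a point from world to camera coordinates). Camera axes: x right, y down, z forward; pixel columns grow to the right and rows downward; lengths in m; the calibration is good to about 2 mm. A picture is of the moment at which its call begins. There is no depth.
- job.close_job(): hands the job in; it is judged then, once.
The state is a dict: "t": time; "q": joint angles; "dq": joint speeds; "joint_torque": joint torques, N m; "tool_pos": TCP position; "orientation": TCP orientation; "force": force on the tool from outside, world axes, zero at the start; "wrist_torque": the same for the moment, N m; "opening": finger opening in m; "gripper_force": force on a finger pad.
Only numpy, scipy, OpenCV 4.12 (cv2) and the standard library are available. Lean on these libraries where they do the work, as an engineer would, in place of code of your own. Each camera call takes 0.05 s, during which the arm holds its last target. There are 200 camera calls.

## Working session

There is one attempt and no reset: what is moved stays moved. The work goes in short steps, Python scripts to look and compute and a shell command to move; the robot and the scene stay as the last step left them, time stands still between calls to the robot, and variables do not carry over. Pictures are saved under pics/ and viewed, at most 10 in all, crops included, and the job is handed in when it is done.

```bash
mkdir -p pics; ls
python3 - <<'E'
from plant import robot, read_camera
import cv2,numpy as np
for n in("scene","top"):
    c=read_camera(n);cv2.imwrite(f"pics/{n}0.png",c["image"])
    np.savez(f"{n}0.npz",**c)
    E=c["extrinsics"];print(n,c["K"].round(1).tolist(),(-E[:3,:3].T@E[:3,3]).round(3),E[2,:3].round(2))
s=robot.read_state();print(s["t"],s["tool_pos"],s["orientation"],s["opening"])
E
```

```text
pics
scene [[579.3, 0.0, 312.4], [0.0, 579.3, 238.2], [0.0, 0.0, 1.0]] [1.41  0.523 0.914] [-0.66 -0.45 -0.61]
top [[457.8, 0.0, 322.3], [0.0, 457.8, 232.0], [0.0, 0.0, 1.0]] [0.483 0.003 1.024] [ 0.23 -0.02 -0.97]
0.1 [ 0.13545817 -0.58396427  0.21767592] [-3.11953148e+00 -3.56902234e-01  6.51849540e-05] 0.09287059589154943
```

View pics/scene0.png

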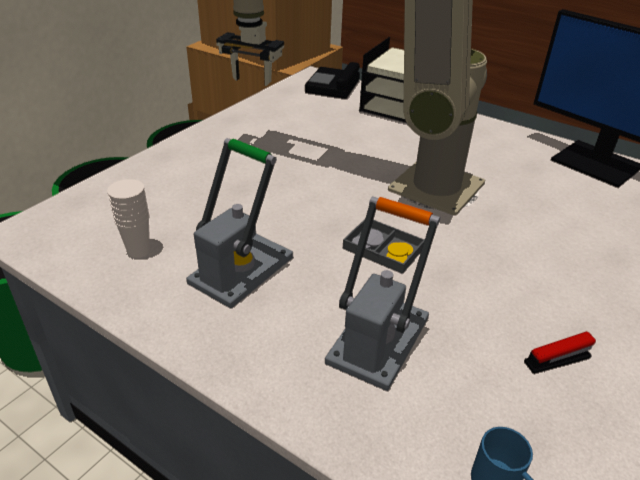

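View pics/top0.png

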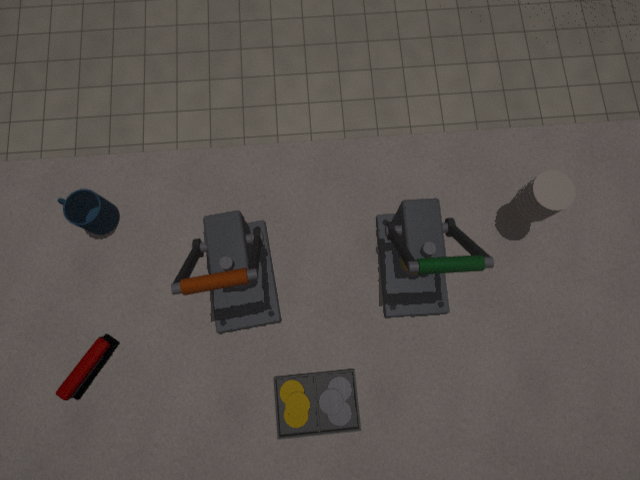

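The green grip is at about (250,150) in scene and (451,265) in top; the orange one is at (403,210) and (215,281). Next I triangulate the grip ends.

```bash
cat > h.py <<'E'
import cv2,numpy as np
def ends(c,roi,lo,hi):
    x0,y0,x1,y1=roi
    m=cv2.inRange(cv2.cvtColor(c["image"],cv2.COLOR_BGR2HSV),lo,hi)
    k=np.zeros_like(m);k[y0:y1,x0:x1]=m[y0:y1,x0:x1]
    (cx,cy),(w,h),a=cv2.minAreaRect(cv2.findNonZero(k))
    b=cv2.boxPoints(((cx,cy),(w,h),a))
    e=[(b[0]+b[1])/2,(b[2]+b[3])/2] if np.hypot(*(b[0]-b[1]))<np.hypot(*(b[1]-b[2])) else [(b[1]+b[2])/2,(b[3]+b[0])/2]
    return sorted([tuple(p) for p in e]+[(cx,cy)])
def tri(cs,ct,ps,pt):
    P=[c["K"]@c["extrinsics"][:3] for c in(cs,ct)]
    X=cv2.triangulatePoints(P[0],P[1],np.float64(ps),np.float64(pt)).ravel();X=X[:3]/X[3]
    err=[np.round(np.hypot(*((p@np.r_[X,1])[:2]/(p@np.r_[X,1])[2]-q)),1) for p,q in zip(P,(ps,pt))]
    return X.round(4),err
E
python3 - <<'E'
from h import *
s=np.load("scene0.npz");t=np.load("top0.npz")
for n,rs,rt,lo,hi in(("green",(200,120,300,180),(380,240,520,290),(45,100,30),(80,255,255)),("orange",(350,180,460,240),(160,255,280,300),(5,150,60),(18,255,255))):
    a=ends(s,rs,lo,hi);b=ends(t,rt,lo,hi)
    for i in range(3):print(n,np.round(a[i],1),np.round(b[2-i],1),*tri(s,t,a[i],b[2-i]))
E
```

```text
green [197.  126.3] [484.1 261.9] [ 0.6097 -0.2932  0.3383] [np.float64(13.8), np.float64(32.2)]
green [231.7 142.6] [451.2 263.9] [ 0.5952 -0.2281  0.3193] [np.float64(6.9), np.float64(15.2)]
green [266.4 158.9] [418.3 266. ] [ 0.5841 -0.1608  0.3025] [np.float64(0.2), np.float64(0.4)]
orange [376.6 202.1] [246.2 274.7] [0.59   0.1109 0.3065] [np.float64(0.7), np.float64(1.4)]
orange [403.5 210.3] [213.2 280.8] [0.5837 0.1639 0.3063] [np.float64(0.4), np.float64(0.7)]
orange [430.3 218.4] [180.2 286.8] [0.5778 0.2157 0.3066] [np.float64(0.3), np.float64(0.6)]
```

Run:
```python
from h import *
s=np.load("scene0.npz");t=np.load("top0.npz")
a=ends(s,(222,132,285,170),(45,100,30),(80,255,255));b=ends(t,(380,240,520,290),(45,100,30),(80,255,255))
X=[]
for i in range(3):
    r=tri(s,t,a[i],b[2-i]);X.append(r[0]);print(np.round(a[i],1),np.round(b[2-i],1),*r)
d=X[2]-X[0];print(np.linalg.norm(d),np.degrees(np.arctan2(d[0],d[1])))
from scipy.spatial.transform import Rotation as R
from plant import robot
q=robot.read_state();print(R.from_rotvec(q["orientation"]).as_matrix().round(3),q["tool_pos"])
```

```text
[228.2 142.6] [484.1 261.9] [ 0.5836 -0.2666  0.306 ] [np.float64(0.7), np.float64(1.5)]
[247.7 150.1] [451.2 263.9] [ 0.5832 -0.2126  0.3058] [np.float64(0.2), np.float64(0.5)]
[267.3 157.5] [418.3 266. ] [ 0.5833 -0.1595  0.3061] [np.float64(0.0), np.float64(0.1)]
0.10710046685239051 -0.1604919598346015
[[ 0.974  0.226 -0.   ]
 [ 0.226 -0.974  0.002]
 [ 0.    -0.002 -1.   ]] [ 0.13545817 -0.58396427  0.21767592]
```

Centre is about (0.583, -0.213, 0.305), level, length 107 mm against 104 mm: consistent. The bar lies along y and the hinge is on the far side, so the pull is along -x. I'll go above it and turn +77°.

```bash
python3 -m inch '[0,0,40,0,100,0,0,80,0,100,0,0,120,7,100,0,0,160,14,100,30,25,185,21,100,60,50,185,28,100,90,75,185,35,100,120,100,185,42,100,150,125,185,49,100,180,150,185,56,100]' && python3 -m inch '[30,25,0,7,100,60,50,0,14,100,90,75,0,21,100,120,100,0,21,100,150,125,0,21,100,180,150,0,21,100,210,175,0,21,100,240,200,0,21,100,268,221,0,21,100,268,221,0,21,100]'
python3 - <<'E'
from h import *
from plant import robot, read_camera
from scipy.spatial.transform import Rotation as R
q=robot.read_state();print(R.from_rotvec(q["orientation"]).as_matrix().round(3),q["tool_pos"])
a,b=(read_camera(n)["image"] for n in("scene","top"))
cv2.imwrite("pics/s1.png",np.hstack([cv2.resize(a[60:320,150:450],(400,347)),cv2.resize(b[150:410,300:600],(400,347))]))
E
```

```text
t: 0.93
tool_pos: [0.3166, -0.433, 0.4033]
orientation: [-2.583, -1.788, -0.0]
force: [0.4, 0.4, -0.4]
opening: 0.0929
gripper_force: 0.0
t: 1.77
tool_pos: [0.587, -0.2086, 0.4012]
orientation: [-2.212, -2.226, -0.002]
force: [0.2, -0.2, -0.1]
opening: 0.0928
gripper_force: 0.0
[[-0.006  1.    -0.002]
 [ 1.     0.006  0.003]
 [ 0.003 -0.002 -1.   ]] [ 0.58703176 -0.20864418  0.40123752]
```

View pics/s1.png

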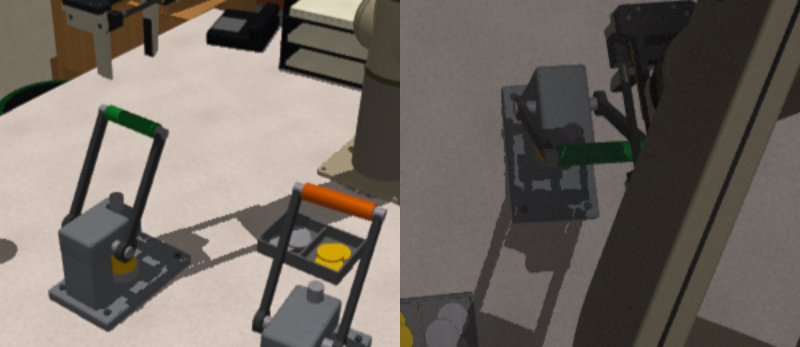

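The view shows the open fingers straddling the green grip from above (scene-crop tips at (105,75) and (150,50), grip at (133,120)). I'll descend and close with 40 N.

```bash
python3 -m inch '[-4,-4,-25,0,100,-4,-4,-50,0,100,-4,-4,-75,0,100,-4,-4,-100,0,100,-4,-4,-115,0,100,-4,-4,-115,0,100]' && python3 -m inch '[0,0,0,0,20,0,0,0,0,20,0,0,0,0,10,0,0,0,0,10,0,0,0,0,10,0,0,0,0,10,0,0,0,0,10,0,0,0,0,10]' 40
python3 - <<'E'
from h import *
from plant import read_camera
a,b=(read_camera(n)["image"] for n in("scene","top"))
cv2.imwrite("pics/s2.png",cv2.resize(a[60:320,150:450],(600,520)))
E
```

```text
t: 2.37
tool_pos: [0.5767, -0.2179, 0.2839]
orientation: [-2.218, -2.216, 0.004]
force: [-1.0, -0.1, -0.4]
opening: 0.0933
gripper_force: 0.0
t: 3.03
tool_pos: [0.5796, -0.2175, 0.2888]
orientation: [2.22, 2.222, 0.0]
force: [-0.0, 0.6, 0.3]
opening: 0.0445
gripper_force: 0.0
```

View pics/s2.png

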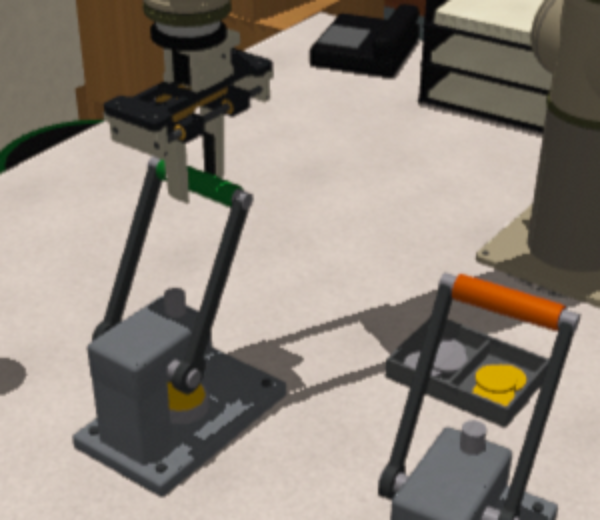

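The open fingers straddle the grip (near finger at (175,180) in front, far finger behind at (212,155)). Opening 44 mm and still closing.

```bash
python3 -m inch '[0,0,0,0,10,0,0,0,0,10,0,0,0,0,10,0,0,0,0,10,0,0,0,0,10,0,0,0,0,10]' 40
```

```text
t: 3.63
tool_pos: [0.5805, -0.2174, 0.2883]
orientation: [2.219, 2.222, 0.002]
force: [5.0, -0.7, -3.3]
opening: 0.0251
gripper_force: 40.0
```

Gripped (25 mm, 40 N). Now work out the arc.

```bash
python3 -c "
import numpy as np
f=lambda p:200*np.array([-np.cos(np.pi/3-p)+.5,np.sin(np.pi/3-p)-np.sin(np.pi/3)])
for p in np.arange(0,.95,.045):print(round(p,3),f(p).round(1),(f(p)-f(.45)).round(1),(f(p)-f(.9)).round(1))"
```

```text
0.0 [-0.  0.] [65.4 60.7] [ 97.8 143.9]
0.045 [-7.7 -4.7] [57.7 56.1] [ 90.1 139.2]
0.09 [-15.2  -9.7] [50.2 51.1] [ 82.7 134.2]
0.135 [-22.4 -15. ] [43.  45.7] [ 75.4 128.8]
0.18 [-29.4 -20.7] [36. 40.] [ 68.4 123.2]
0.225 [-36.1 -26.7] [29.3 34.1] [ 61.7 117.2]
0.27 [-42.6 -32.9] [22.8 27.8] [ 55.3 110.9]
0.315 [-48.7 -39.5] [16.6 21.2] [ 49.1 104.4]
0.36 [-54.6 -46.3] [10.8 14.4] [43.2 97.5]
0.405 [-60.2 -53.4] [5.2 7.3] [37.7 90.5]
0.45 [-65.4 -60.7] [0. 0.] [32.5 83.1]
0.495 [-70.3 -68.3] [-4.9 -7.6] [27.6 75.6]
0.54 [-74.8 -76.1] [ -9.4 -15.3] [23.  67.8]
0.585 [-79. -84.] [-13.6 -23.3] [18.8 59.8]
0.63 [-82.8 -92.2] [-17.5 -31.4] [15.  51.7]
0.675 [ -86.3 -100.5] [-20.9 -39.7] [11.5 43.4]
0.72 [ -89.4 -108.9] [-24.  -48.2] [ 8.4 34.9]
0.765 [ -92.1 -117.5] [-26.7 -56.8] [ 5.7 26.4]
0.81 [ -94.4 -126.2] [-29.  -65.5] [ 3.4 17.7]
0.855 [ -96.3 -135. ] [-30.9 -74.3] [1.5 8.9]
0.9 [ -97.8 -143.9] [-32.5 -83.1] [0. 0.]
0.945 [ -99.  -152.8] [-33.6 -92.1] [-1.1 -8.9]
```

```bash
python3 -m inch '[-8,0,-5,0,10,-15,0,-10,0,10,-22,0,-15,0,10,-29,0,-21,0,10,-36,0,-27,0,10,-43,0,-33,0,10,-49,0,-40,0,10,-55,0,-46,0,10,-60,0,-53,0,10,-65,0,-61,0,10]' 40
```

```text
t: 4.47
tool_pos: [0.5176, -0.2167, 0.2306]
orientation: [2.215, 2.219, 0.009]
force: [5.9, 6.2, 9.5]
opening: 0.0249
gripper_force: 40.0
```

```bash
python3 -m inch '[-5,0,-8,0,10,-9,0,-15,0,10,-14,0,-23,0,10,-17,0,-31,0,10,-21,0,-40,0,10,-24,0,-48,0,10,-27,0,-57,0,10,-29,0,-65,0,10,-31,0,-74,0,10,-32,0,-80,0,10]' 40; python3 -m inch '[0,0,-1,0,10,0,0,-1,0,10]';  python3 - <<'E'
from h import *
from plant import read_camera
a=read_camera("scene")["image"]
cv2.imwrite("pics/s3.png",cv2.resize(a[60:320,150:450],(600,520)))
E
```

```text
t: 5.3
tool_pos: [0.486, -0.2164, 0.1503]
orientation: [2.216, 2.22, 0.01]
force: [5.9, 8.6, 13.2]
opening: 0.0251
gripper_force: 40.0
t: 5.47
tool_pos: [0.4858, -0.2165, 0.1493]
orientation: [2.216, 2.22, 0.009]
force: [5.2, 8.7, 11.7]
opening: 0.0252
gripper_force: 40.0
```

View pics/s3.png

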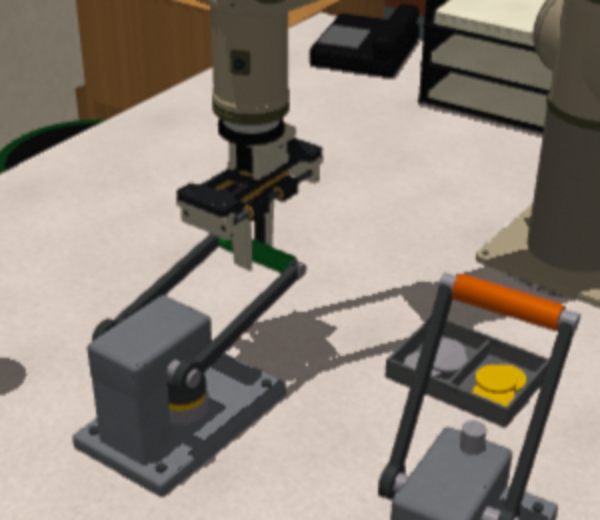

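The lever is nearly level and the orange one still up; φ by displacement is about 0.87. I'll press a bit further onto the stop and hold.

```bash
python3 -m inch '[-1,0,-3,0,10,-1,0,-6,0,10,-1,0,-7,0,10,-1,0,-7,0,10,-1,0,-7,0,10,-1,0,-7,0,10,-1,0,-7,0,10,-1,0,-7,0,10]'
```

```text
t: 6.18
tool_pos: [0.4848, -0.2165, 0.1428]
orientation: [2.216, 2.22, 0.009]
force: [3.8, 9.7, 11.9]
opening: 0.0248
gripper_force: 40.0
```

```bash
python3 -m inch '[0,0,-3,0,10,0,0,-5,0,10,0,0,-5,0,10,0,0,-5,0,10,0,0,-5,0,10,0,0,-5,0,10]';  python3 - <<'E'
from h import *
from plant import read_camera
s=read_camera("scene")
a=s["image"]
cv2.imwrite("pics/s4.png",cv2.resize(a[130:230,220:320],(600,600)))
for x in(.485,):
  for z in(.158,.17):
    for y in(-.165,-.2126,-.265):
      p=s["K"]@s["extrinsics"][:3]@[x,y,z,1];print(z,y,(p[:2]/p[2]-[220,130])*6)
E
```

```text
t: 6.68
tool_pos: [0.4846, -0.2166, 0.1406]
orientation: [2.216, 2.22, 0.008]
force: [-6.8, 15.9, 34.7]
opening: 0.025
gripper_force: 40.1
0.158 -0.165 [438.46061709 391.44070177]
0.158 -0.2126 [343.33506481 352.1852356 ]
0.158 -0.265 [241.91396411 310.33178516]
0.17 -0.165 [438.49140737 365.84890404]
0.17 -0.2126 [342.86528552 326.77907466]
0.17 -0.265 [240.92762192 285.1305476 ]
```

View pics/s4.png

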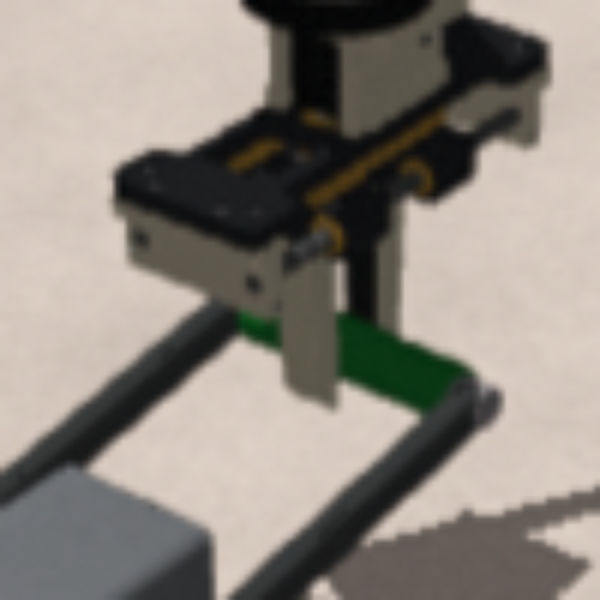

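The green grip sits at (345,355), where the calibration puts it for the stop, and the force rose to 35 N: the stop is reached and held. Now ease it up.

```bash
python3 -m inch '[0,0,6,0,10,1,0,14,0,10,2,0,22,0,10,4,0,31,0,10,6,0,40,0,10,9,0,49,0,10,12,0,57,0,10,15,0,65,0,10,19,0,72,0,10,23,0,78,0,10]'
```

```text
t: 7.57
tool_pos: [0.5132, -0.2169, 0.2138]
orientation: [2.208, 2.215, 0.019]
force: [48.5, -3.1, -24.4]
opening: 0.0251
gripper_force: 40.0
```

The 48 N of radial force is unexpected; I'll check where the grip is before going on.

Run:
```python
from h import *
from plant import read_camera,robot
s=read_camera("scene");t=read_camera("top")
q=robot.read_state();print(q["t"],q["tool_pos"],q["force"],q["wrist_torque"])
cv2.imwrite("pics/s5.png",np.hstack([cv2.resize(s["image"][110:240,210:310],(400,520)),cv2.resize(t["image"][200:330,400:500],(400,520))]))
hsv=cv2.cvtColor(s["image"],cv2.COLOR_BGR2HSV);
for th in(.4,.45,.5,.55,.6):
    x=.583-.2*(np.cos(np.pi/3-th)-.5);z=.303+.2*(np.sin(np.pi/3-th)-.866)
    for y in(-.165,-.213):
      p=s["K"]@s["extrinsics"][:3]@[x,y,z,1];print(th,x.round(3),z.round(3),y,((p[:2]/p[2]-[210,110])*4).round(0))
```

```text
7.6667 [ 0.51338897 -0.21688862  0.21394026] [ 47.15461935  -1.64348086 -22.68361442] [-0.38456811 -7.32081315 -0.14633988]
0.4 0.523 0.25 -0.165 [291. 232.]
0.4 0.523 0.25 -0.213 [224. 206.]
0.45 0.518 0.242 -0.165 [298. 241.]
0.45 0.518 0.242 -0.213 [231. 214.]
0.5 0.512 0.234 -0.165 [304. 250.]
0.5 0.512 0.234 -0.213 [237. 223.]
0.55 0.507 0.225 -0.165 [309. 259.]
0.55 0.507 0.225 -0.213 [243. 233.]
0.6 0.503 0.216 -0.165 [314. 269.]
0.6 0.503 0.216 -0.213 [248. 243.]
```

View pics/s5.png

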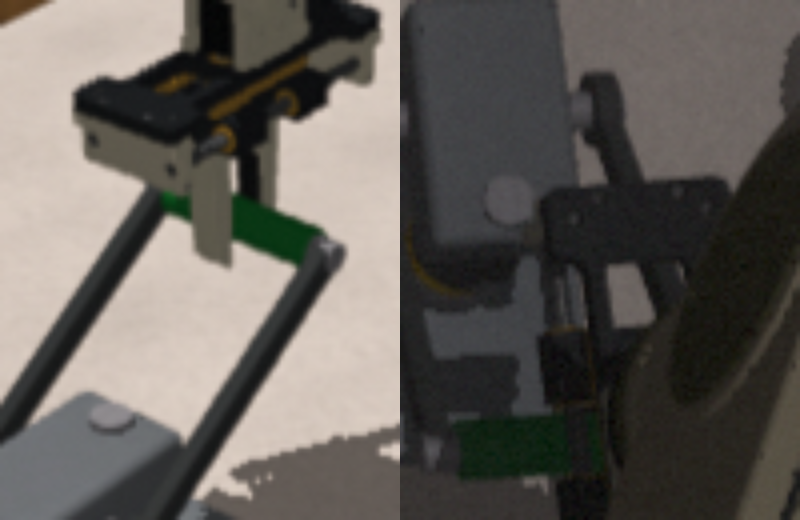

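The grip is well seated (right end at (318,245) in the crop, φ ≈ 0.52); the commanded pose is just a few mm outside the real arc. I'll shift inward about 7 mm and continue up.

```bash
python3 -m inch '[4,0,-1,0,10,7,0,-3,0,10,11,0,4,0,10,16,0,12,0,10,22,0,20,0,10,27,0,27,0,10]'
```

```text
t: 8.17
tool_pos: [0.5343, -0.2171, 0.2394]
orientation: [2.217, 2.221, 0.006]
force: [24.2, -2.5, -19.0]
opening: 0.0252
gripper_force: 40.0
```

```bash
python3 -m inch '[3,0,-2,0,10,9,0,4,0,10,15,0,11,0,10,21,0,17,0,10,28,0,23,0,10]'
```

```text
t: 8.58
tool_pos: [0.5597, -0.2177, 0.2629]
orientation: [-2.221, -2.222, 0.001]
force: [0.7, -0.4, 1.9]
opening: 0.0253
gripper_force: 40.0
```

```bash
python3 -m inch '[5,0,4,0,10,10,0,7,0,10,15,0,11,0,10,19,0,14,0,10,22,0,16,0,10,22,0,16,0,10]'
python3 - <<'E'
from h import *
from plant import read_camera
s=read_camera("scene")
a=s["image"]
cv2.imwrite("pics/s6.png",cv2.resize(a[110:210,200:300],(600,600)))
b=np.load("scene0.npz")["image"];
cv2.imwrite("pics/s6.png",np.hstack([cv2.resize(i[120:220,210:290],(400,500)) for i in(b,a)]))
E
```

```text
t: 9.08
tool_pos: [0.582, -0.2181, 0.2789]
orientation: [2.22, 2.221, -0.0]
force: [0.3, -5.1, 0.8]
opening: 0.0249
gripper_force: 40.0
```

View pics/s6.png

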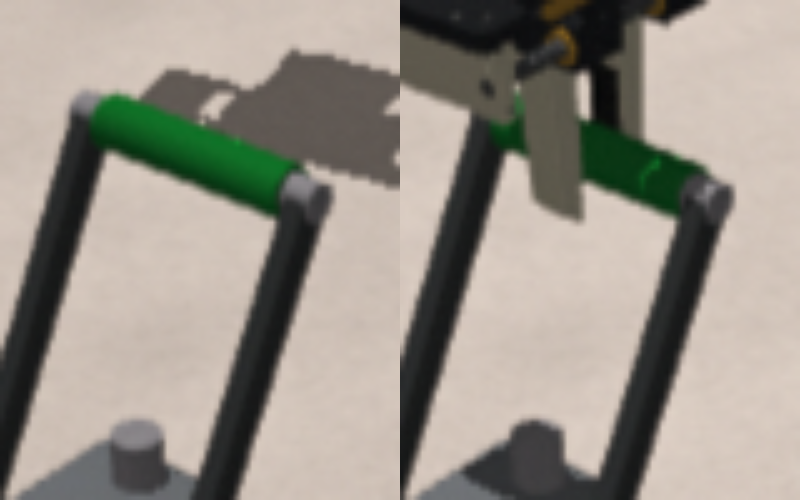

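Right half: the cap is at (312,198) against (308,197) at the start, so the lever is up to within about 0.03 rad. I'll nudge to the stop, hold, then open.

```bash
python3 -m inch '[2,0,1,0,10,4,0,2,0,10,4,0,2,0,10,4,0,2,0,10,4,0,2,0,10]' && python3 -m inch '[0,0,0,0,40,0,0,0,0,60,0,0,0,0,80,0,0,0,0,100,0,0,0,0,100,0,0,0,0,100,0,0,0,0,100,0,0,0,0,100,0,0,0,0,100,0,0,0,0,100]'
```

```text
t: 9.55
tool_pos: [0.5826, -0.218, 0.2792]
orientation: [-2.218, -2.217, 0.007]
force: [-11.3, -4.0, 0.1]
opening: 0.025
gripper_force: 40.0
t: 10.38
tool_pos: [0.5855, -0.2175, 0.2807]
orientation: [2.22, 2.222, 0.0]
force: [0.7, 0.5, -0.3]
opening: 0.0874
gripper_force: 0.0
```

Released against the up stop. Lift clear.

```bash
python3 -m inch '[0,0,0,0,100,0,0,0,0,100,0,0,20,0,100,0,0,45,0,100,0,0,70,0,100,0,0,95,0,100,0,0,120,0,100,0,0,140,0,100,0,0,140,0,100,0,0,140,0,100]'
python3 - <<'E'
from h import *
from plant import read_camera
a=read_camera("scene");b=np.load("scene0.npz")["image"]
print(np.round(ends(a,(222,132,285,170),(45,100,30),(80,255,255)),1))
cv2.imwrite("pics/s7.png",np.hstack([cv2.resize(i[60:310,180:460],(400,357)) for i in(b,a["image"])]))
E
```

```text
t: 11.22
tool_pos: [0.586, -0.2177, 0.4221]
orientation: [2.218, 2.22, 0.002]
force: [0.5, -0.2, -0.7]
opening: 0.0927
gripper_force: 0.0
[[228.1 142.7]
 [247.5 149.9]
 [266.8 157.1]]
```

View pics/s7.png

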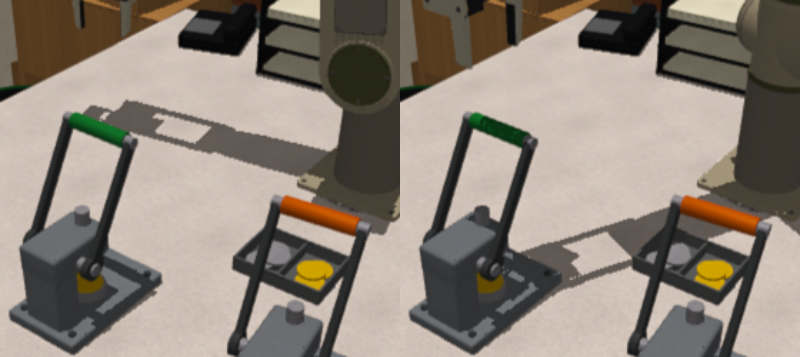

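Both levers are back in their starting positions: the green grip's centre is at (247.5,149.9), against (247.7,150.1) before, and the gripper is clear.

```bash
python3 -c "
from plant import job
print(job.close_job())"
```

```text
the job is handed in; nothing more can be done
None
```

I pulled the green-gripped lever to its stop, held it there, eased it back up and let go clear of it, leaving the orange lever alone; the job is handed in (robot clock about 11 s), but close_job() gave no verdict.

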